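# Pull the hot oven's drop door down with the hook pole and holster the pole

### The arm

A 6-joint arm with a two-finger parallel gripper is mounted at the origin on the work surface. World frame = base frame: x ahead of the robot, y to its left, z up, the work surface at z = 0. Lengths are in m, angles in degrees, forces in N, time in s.
With the tool pointing down it reaches from about 0.3 to 0.75 m from the base axis. Payload 8.5 kg.
Tool frame: the origin (TCP) lies at the very end of the fingers, on their centre line; the grasp point (between the pads) lies 19 mm behind it; z points along the fingers, y is the line along which they close (so a half turn about z gives the same grasp; the last joint's range is limited). The gripper opens to 85 mm and grips with 20 to 120 N. Pads are 22 mm wide; open, the fingers measure 114 mm over their backs; the gripper's body (76 mm by 85 mm) begins 54 mm behind the grasp point. The pads swing forward as they close: fully open they stand 13 mm farther back than shut.
Start: joints at [-75.934, 21.807, 74.336, -0, 83.858, -12.336], TCP at [0.245, -0.493, 0.192] pointing down, gripper open.
Joint ranges: [-178.18, 178.18], [-50.72, 133.34], [12.68, 142.11], [-81.47, 261.47], [9.98, 163.14], [-165.26, 165.26]. Speed limits (degrees/s): [136.94, 136.94, 180, 180, 180, 180].

### API

Orientations are given as a 3x3 rotation matrix whose columns are the frame's x, y, z axes.
In Python, from rig import observe, cams, ticket gives the robot as it stands.
- The arm moves only by the tool move_arm, never from a script. Its arguments are lists of equal length, an entry for each row: "jaw": the finger opening in cm, from 0 to 8.54; "dp": the shift along the tool's x, y, z in cm, a list of three; "turn": the turn, a rotation vector about the tool's x, y, z in rad, a list of three. In form: {"jaw": [jaw, ...], "dp": [[tx, ty, tz], ...], "turn": [[wx, wy, wz], ...]}. A call has 1 to 12 rows; each row shifts and turns the commanded pose from where the row before left it, along the tool's axes as they then stand; what a row does not reach is not made up. A row lasts 1/12 s, in which the tool goes at most 41.7 mm and 7.16 degrees, less where a joint would pass 70% of its speed; a pose out of reach is approached as far as the arm can. A call is refused whole if a number of a shift passes 4.17 or a number of a turn 0.125, either way. A call with a gripper value outside its range is refused whole. The fingers move at their own pace and stop on an object; "force" is the grip in N (left out, the last holds). Time passes only in rows, so rows that do not move let the fingers close. It gives the time, the measured TCP pose, the force, the opening and the grip force at its end, in the units of the state.
- observe(): the state, without advancing time (a new reading comes with each control period).
- cams.get_image(name): name is "side" or "top" or "wrist"; returns (picture, depth): 420x560x3 uint8, red, green, blue; 420x560 float32, m along the optical axis (not along the pixel's ray), 0 where there is no reading.
- cams.calibration(name): a dict with "vertical_fov" (degrees; the focal length in pixels is half the picture's height over the tangent of half this angle, whatever the lens; pixels are square), "cx", "cy" (the principal point, pixels), "view" (4x4, takes a point from world to camera coordinates); the wrist camera has in their place "tool_from_camera" (4x4, takes a point from camera to tool coordinates, whose origin is the TCP and whose axes are the flange's). Camera axes: x right, y up, looking along -z (the intrinsics and any distortion apply to the point x, -y, -z); pixel columns grow to the right and rows downward; lengths in m; the calibration is good to about 2 mm. A picture is of the moment at which its call begins: read the wrist's pose just before it. calibration takes no time and is no camera call.
- ticket.close_job(): hands the job in; it is judged then, once.
Trained networks look in the newest picture that a camera, given by its name, has taken for a name from the list of things; names that differ only in an ending like _2 or _b are one class to them, and where a whole thing is asked for, a point or a joint stands for the part that bears it (a point fixed in the world has none). Each returns a list of dicts, best first, with "p" (0 to 1); they miss things now and then, are a little off and sometimes report something else, mostly with a low value. They report only what shows in the picture. A call takes as long as a camera call. They do not tell look-alikes from the thing itself.
- cams.spot_in(camera, query): "box" ([centre column, centre row, width, height] as shares, 0 to 1, of the picture: columns of its width, rows of its height, round what is visible of it).
- cams.outline_of(camera, query): "mask" (420x560 bool, what is visible of it) and "box" ([centre column, centre row, width, height] as shares, 0 to 1, of the picture: columns of its width, rows of its height, round what is visible of it).
- cams.mark_of(camera, query): "location" ([column, row] as shares, 0 to 1, of the picture: columns of its width, rows of its height: a listed point, or the origin of a listed thing).
The state is a dict: "time_s": time; "q": joint angles; "qvel": joint speeds; "joint_efforts": joint torques, N m; "position": TCP position; "tool_rot": TCP orientation; "ft_force": force on the tool from outside, world axes, zero at the start; "wrist_torque": the same for the moment, N m; "grip_width": finger opening in m; "gripper_force": force on a finger pad.
Only numpy, scipy, OpenCV 4.12 (cv2) and the standard library are available. Lean on these libraries where they do the work, as an engineer would, in place of code of your own. Each camera call takes 0.05 s, during which the arm holds its last target. There are 200 camera calls.

### The job

The bread is in, so shut the hot oven: take the hook pole by its wooden handle, put its hook through the brass ring on the raised oven door and pull the door fully down with it. Then unhook the pole and slide it, butt end first, fully home into its blue holster tube and let go. Your hand and arm must not touch the hot oven or its door, and leave the bread and the other things on the table where they are.

Things in the scene. Friction and masses are not known exactly. Their poses are not given: they have to be found in the camera images.
- pole: hook pole, about 0.16 kg, lying loose on the table. Origin: centre of the underside of the handle; +x towards the hook, +z up. Handle: pale wooden bar, x -55 to 55, 24 wide (y), 30 high (z 0 to 30), red band near the butt. A dark steel rod 8 thick runs on at z = 15 to x = 141, then turns into a level nose along +y ending in a 12 mm ball at y = 44. Centre of mass x = 10; grasp across at x = 35
- nose (a point): middle of the hook's nose, at (141, 24, 15) mm in the pole's frame; the nose runs from the rod (y = 0) to the ball (y = 44)
- butt (a point): centre of the handle's butt face, at (-55, 0, 15) mm in the pole's frame
- oven: the hot countertop oven, fixed: white body, black iron front, 340 deep (x) x 400 wide (y) x 370 high, with a flue stub on top. Origin: centre of its underside; its front (mouth, door, ring) is the -x face at x = -170 mm. The iron door guides at y = -158 and +158 stand out to x = -192
- ring (a point): centre of the brass ring on the door's front, moving with the door; axes as the oven's. It stands edge-on to the door (in the oven's x-z plane, hole along the oven's y): opening 44 in diameter, bar 8 thick, centre 44 out from the door face, a stem behind. Pole pointing squarely at the oven (its +x along the oven's +x): start with the nose beside the ring on the oven's -y side, move to +y
- oven_door (a joint): drop of the oven door in m: 0 = fully raised, 0.130 = fully down against its stop (closed). The black door, 300 wide, 155 high, slides straight down in front of the mouth and stays where it is left; pulling it down takes 2 to 3 N. The ring's centre is 265 mm above the table at 0 and 135 mm at 0.130
- holster: blue holster, fixed. Origin: underside of its base plate (x -55 to 95, 100 wide, 8 high). A level square tube lies along x: mouth at x = 20 facing +x, flare to x = 30, end wall at x = -25, inside 28 wide and 34 high, floor at z = 40, top at z = 78. A tongue 14 wide runs on from the floor to x = 75. Pole goes in level, its +x along holster +x; home: pole origin at (30, 0, 40)
- tube_end (a point): where the butt's centre is when the pole is home: on the end wall inside the tube, at (-25, 0, 55) mm in the holster's frame; axes parallel to the holster's
- tin_loaf: dark tin loaf 160 x 90 x 85; bystander, origin at the centre of its underside; leave it alone
- roll_a: round bread roll, 84 across, 50 high; bystander, origin at the centre of its underside; leave it alone
- roll_b: round bread roll, 80 across, 48 high; bystander, origin at the centre of its underside; leave it alone
- cup_stack: stack of white paper cups, 72 across, 126 high; bystander, origin at the centre of its underside; leave it alone
- carton: red and white drinks carton 70 x 70 x 152; bystander, origin at the centre of its underside; leave it alone
- scraper: dough scraper lying flat, 128 x 84, 22 high; bystander, origin at the centre of its underside; leave it alone
Things that resemble listed ones, but are neither listed nor needed, are in the scene too. There is more than one size of the pole; the job needs the largest. Several things have the shape of the holster; the one meant has the colours described above.

How it is judged (in metres and radians):
On the way, in this order (a step that is already met when the one before it is completed fails the run):
1. the hook's nose is through the ring while the door is still raised (nose middle within 26 mm of the ring's centre, door less than 0.05 m down) (distance between nose and ring below 0.026 m and value of joint oven_door below 0.05 m), for 0.1 s.
2. the door is pulled fully down (drop over 0.122 m) with the hook still in the ring (distance between nose and ring below 0.026 m and value of joint oven_door above 0.122 m), for 0.1 s.
At the end, for the whole second after the job is handed in: The oven door is down (drop over 0.122 of 0.130 m) and still; the pole lies at rest in the holster tube, butt within 7 mm of the end wall, in line with the tube within 0.14 rad, handle upright within 0.2 rad (value of joint oven_door above 0.122 m and x of butt in the frame of tube_end between -0.005 and 0.007 m and horizontal distance between butt and tube_end below 0.009 m and z of butt in the frame of tube_end between -0.005 and 0.007 m and angle between the x axis of pole and the x axis of holster, either way round below 0.14 rad and angle between pole's own z axis and vertical below 0.2 rad and linear speed of pole below 0.02 m/s and velocity of joint oven_door between -0.01 and 0.01 m/s); the robot touches nothing.
It fails at once if the hand or the arm touches the hot oven or its door (contact force between any of the fingers, the arm and oven above 1 N).
It fails at once if bread or another thing on the table is moved by more than 30 mm (distance of any of tin_loaf, roll_a, roll_b, cup_stack, carton, scraper from where it was at the start of the episode above 0.03 m).
It also fails if it takes over 59 s, if anything falls off the work surface, if the arm or the gripper's body presses on something with over 40 N, if the wrist force passes 120 N, or if a joint passes its speed limit or range.

## Working session

There is one attempt and no reset: what is moved stays moved. The work goes in short steps, Python scripts to look and compute and a tool call to move; the robot and the scene stay as the last step left them, time stands still between calls to the robot, and variables do not carry over. Pictures are saved under pics/ and viewed, at most 10 in all, crops included, and the job is handed in when it is done.

Besides the shell and the picture viewer there is one more tool, called after "Request:" as name(argument=value, ...), one argument or row to a line, values as JSON. move_arm: Moves the arm, as the interface text tells. Its arguments: {"type":"object","properties":{"jaw":{"type":"array","items":{"type":"number"}},"dp":{"type":"array","items":{"type":"array","items":{"type":"number"}}},"turn":{"type":"array","items":{"type":"array","items":{"type":"number"}}},"force":{"type":"number"}},"required":["jaw","dp","turn"]}

```bash
ls; mkdir -p pics; python3 - <<'E'
from rig import observe,cams,ticket
import cv2,numpy as np
s=observe();print(s['time_s'],s['position'],s['tool_rot'])
for n in('top','side'):
    im,d=cams.get_image(n);cv2.imwrite(f'pics/{n}0.png',im[:,:,::-1]);c=cams.calibration(n);print(n,{k:(np.round(v,4).tolist()) for k,v in c.items()})
print({k:np.round(v,4).tolist() for k,v in cams.calibration('wrist').items()})
E
```

```text
pics
0.0 [ 0.24448062 -0.49227038  0.19140327] [[ 8.95689241e-01  4.44680378e-01 -3.81327854e-04]
 [ 4.44680438e-01 -8.95688117e-01  1.45097144e-03]
 [ 3.03667703e-04 -1.46918855e-03 -9.99998875e-01]]
top {'vertical_fov': 47.1481, 'cx': 283.7188, 'cy': 203.8879, 'view': [[-0.0137, -0.9999, 0.0084, 0.0998], [0.9851, -0.012, 0.1713, -0.5397], [-0.1712, 0.0106, 0.9852, -1.8454], [0.0, 0.0, 0.0, 1.0]]}
side {'vertical_fov': 56.7017, 'cx': 283.0952, 'cy': 208.9789, 'view': [[-0.9858, -0.1663, -0.025, 0.5192], [0.0696, -0.5391, 0.8394, -0.1046], [-0.1531, 0.8257, 0.543, -1.3174], [0.0, 0.0, 0.0, 1.0]]}
{'vertical_fov': 60.9068, 'cx': 279.7945, 'cy': 207.6178, 'tool_from_camera': [[0.0001, 0.9633, 0.2684, 0.0705], [1.0, -0.0002, 0.0003, -0.0001], [0.0003, 0.2684, -0.9633, -0.181], [0.0, 0.0, 0.0, 1.0]]}
```

View pics/top0.png

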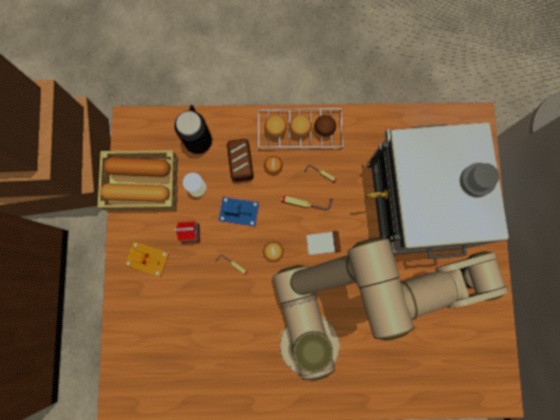

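View pics/side0.png

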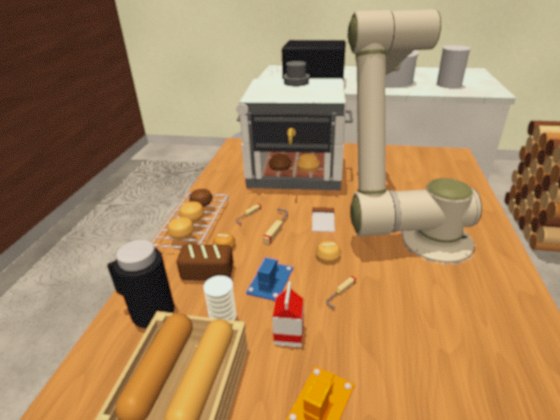

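The top view shows the large pole lying at about (285–331, 203), butt to the left with its red band. The blue holster is at (240,211) and the ring is at (377,194). The oven front faces image-left (world +y), and the side view agrees.

```bash
cat > h.py <<'E'
from rig import observe,cams,ticket
import cv2,numpy as np
def cam(n):
    c=cams.calibration(n);f=210/np.tan(np.radians(c['vertical_fov']/2))
    if n=='wrist':
        s=observe();T=np.eye(4);T[:3,:3]=s['tool_rot'];T[:3,3]=s['position'];M=T@c['tool_from_camera']
    else: M=np.linalg.inv(c['view'])
    return f,c['cx'],c['cy'],M
def cloud(n,C=None,save=None):
    C=C or cam(n);im,d=cams.get_image(n);f,cx,cy,M=C
    v,u=np.mgrid[:420,:560]
    P=np.stack([(u-cx)/f*d,-(v-cy)/f*d,-d],-1)@M[:3,:3].T+M[:3,3];P[d==0]=np.nan
    if save: cv2.imwrite(save,im[:,:,::-1])
    return im,P
def ray(n,u,v,z,C=None):
    f,cx,cy,M=C or cam(n);r=M[:3,:3]@np.array([(u-cx)/f,-(v-cy)/f,-1]);o=M[:3,3]
    return o+r*(z-o[2])/r[2]
E
python3 - <<'E'
from h import *
im,P=cloud('top')
np.set_printoptions(precision=3,suppress=True)
zs=dict(pole=0,nose=.015,butt=.015,oven=0,ring=.265,holster=0,tube_end=.055,tin_loaf=0,roll=0,cup_stack=0,carton=0,scraper=0)
for q,z in zs.items():
    q2=q if q!='roll' else 'roll_a'
    for r in cams.mark_of('top',q2)[:3]:
        u,v=r['location'][0]*560,r['location'][1]*420
        print(q,round(r['p'],2),[round(u),round(v)],ray('top',u,v,z))
# oven roof
m=(P[...,2]>.355)&(P[...,2]<.385)&(P[...,0]>.3)&(P[...,1]<-.25)&(im.min(-1)>150)
print(cv2.minAreaRect((P[m][:,:2]*1000).astype(np.float32)),m.sum())
E
```

```text
pole 0.7 [236, 265] [0.305 0.282 0.   ]
pole 0.62 [298, 201] [0.559 0.035 0.   ]
pole 0.56 [274, 165] [0.71  0.129 0.   ]
nose 0.72 [327, 205] [ 0.541 -0.081  0.015]
nose 0.63 [306, 168] [0.694 0.    0.015]
nose 0.52 [219, 253] [0.352 0.348 0.015]
butt 0.65 [246, 273] [0.274 0.244 0.015]
butt 0.57 [337, 182] [ 0.634 -0.123  0.015]
butt 0.57 [199, 188] [0.616 0.433 0.015]
ring 0.75 [374, 196] [ 0.526 -0.219  0.265]
holster 0.98 [237, 209] [0.529 0.278 0.   ]
holster 0.98 [139, 256] [0.349 0.664 0.   ]
tube_end 0.77 [130, 254] [0.351 0.686 0.055]
tube_end 0.74 [226, 205] [0.538 0.318 0.055]
tin_loaf 0.83 [242, 162] [0.726 0.26  0.   ]
roll 0.75 [274, 253] [0.353 0.135 0.   ]
roll 0.64 [276, 166] [0.705 0.124 0.   ]
cup_stack 0.66 [198, 187] [0.621 0.438 0.   ]
carton 0.95 [191, 231] [0.445 0.464 0.   ]
scraper 0.73 [326, 242] [ 0.393 -0.074  0.   ]
scraper 0.45 [375, 196] [ 0.575 -0.277  0.   ]
((547.8173828125, -447.41546630859375), (387.1401062011719, 332.21722412109375), 3.952028274536133) 10153
```

Request:
move_arm(
  jaw=[8.5,8.5,8.5,8.5,8.5,8.5,8.5,8.5,8.5,8.5,8.5,8.5],
  dp=[
    [0.8,-3.35,-0.5],
    [0.8,-3.35,-0.5],
    [0.8,-3.35,-0.5],
    [0.8,-3.35,-0.5],
    [0.8,-3.35,-0.5],
    [0.8,-3.35,-0.5],
    [3,-2.1,0],
    [3,-2.1,0],
    [3,-2.1,0],
    [3,-2.1,0],
    [3,-2.1,0],
    [3,-2.1,0],
  ],
  turn=[
    [0,0,0],
    [0,0,0],
    [0,0,0],
    [0,0,0],
    [0,0,0],
    [0,0,0],
    [0,0,0],
    [0,0,0],
    [0,0,0],
    [0,0,0],
    [0,0,0],
    [0,0,0],
  ],
)

```text
time_s: 1.75
position: [0.3037, -0.0967, 0.2224]
tool_rot: [[0.896, 0.444, 0.001], [0.444, -0.896, -0.001], [0.001, 0.001, -1.0]]
ft_force: [1.3, -1.7, 0.1]
grip_width: 0.0852
gripper_force: 0.0
```

Request:
move_arm(
  jaw=[8.5,8.5,8.5,8.5,8.5,8.5,8.5,8.5,8.5,8.5,8.5,8.5],
  dp=[
    [0,0,0],
    [0,0,0],
    [0,0,0],
    [0,0,0],
    [0,0,0],
    [0,0,0],
    [0,0,0],
    [0,0,0],
    [0,0,0],
    [1.5,3.7,0],
    [1.5,3.7,0],
    [1.5,3.7,0],
  ],
  turn=[
    [0,0,-0.123],
    [0,0,-0.123],
    [0,0,-0.123],
    [0,0,-0.123],
    [0,0,-0.123],
    [0,0,-0.123],
    [0,0,-0.123],
    [0,0,-0.123],
    [0,0,-0.123],
    [0,0,0],
    [0,0,0],
    [0,0,0],
  ],
)

```text
time_s: 2.75
position: [0.416, -0.053, 0.2224]
tool_rot: [[0.005, 1.0, 0.001], [1.0, -0.005, -0.001], [-0.001, 0.001, -1.0]]
ft_force: [0.4, -1.7, 0.7]
grip_width: 0.0852
gripper_force: 0.0
```

Request:
move_arm(
  jaw=[8.5,8.5,8.5,8.5,8.5],
  dp=[
    [1.5,3.7,0],
    [1.5,3.7,0],
    [1.5,3.7,0],
    [1.5,2.5,0],
    [0,0,0],
  ],
  turn=[
    [0,0,0],
    [0,0,0],
    [0,0,0],
    [0,0,0],
    [0,0,0],
  ],
)

```text
time_s: 3.17
position: [0.554, 0.0081, 0.2207]
tool_rot: [[0.0, 1.0, -0.0], [1.0, -0.0, 0.001], [0.001, -0.0, -1.0]]
ft_force: [-0.8, 0.2, -0.9]
grip_width: 0.0854
gripper_force: 0.0
```

```bash
python3 - <<'E'
from h import *
np.set_printoptions(precision=4,suppress=True)
im,P=cloud('wrist',save='pics/w1.png')
print(observe()['position'],observe()['q'])
for q,z in dict(pole=0,nose=.015,butt=.015,ring=.265).items():
    for r in cams.mark_of('wrist',q)[:2]:
        u,v=r['location'][0]*560,r['location'][1]*420
        print(q,round(r['p'],2),[round(u),round(v)],ray('wrist',u,v,z))
for r in cams.outline_of('wrist','pole')[:3]:
    m=r['mask']; print(r['p'],r['box'])
    for lo,hi in((.022,.036),(.008,.022)):
        k=m&(P[...,2]>lo)&(P[...,2]<hi)
        if k.sum()>20: print(lo,k.sum(),cv2.minAreaRect((P[k][:,:2]*1000).astype(np.float32)),np.median(P[k],0))
E
```

```text
[0.552  0.0071 0.2209] [-11.5573  20.9822  70.7994   0.0062  88.2878 -11.5191]
pole 0.91 [365, 250] [ 0.6552 -0.0904  0.    ]
pole 0.79 [283, 136] [0.5565 0.0457 0.    ]
nose 0.76 [274, 258] [ 0.5451 -0.0944  0.015 ]
nose 0.71 [411, 184] [ 0.698  -0.0062  0.015 ]
butt 0.92 [297, 82] [0.5707 0.1004 0.015 ]
butt 0.78 [350, 277] [ 0.6353 -0.1191  0.015 ]
0.91 [0.4985, 0.418, 0.1009, 0.4412]
0.022 2513 ((558.0746459960938, 44.63245391845703), (119.84759521484375, 24.247037887573242), 75.35304260253906) [0.5595 0.0511 0.0289]
0.008 729 ((541.5350952148438, -54.90896224975586), (42.168426513671875, 102.05977630615234), 12.061044692993164) [ 0.5385 -0.0641  0.0173]
0.81 [0.6783, 0.5424, 0.1384, 0.2552]
0.008 1357 ((675.770751953125, -60.900550842285156), (136.51309204101562, 32.192779541015625), 68.14208221435547) [ 0.6689 -0.0762  0.0178]
```

View pics/w1.png

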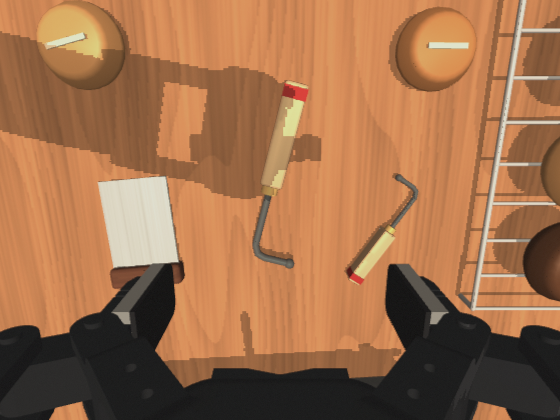

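The wrist view shows the large pole from its butt at (295,90) to its bend at (258,250), with the nose ball at (290,263). The grasp zone between the scraper and the small pole is clear.

Request:
move_arm(
  jaw=[8.5,8.5,8.5,8.5,8.5,8.5,8.5,8.5,8.5,8.5,8.5,8.5],
  dp=[
    [0,0,0],
    [0,0,0],
    [0,0,0],
    [0.3,-0.5,0],
    [0,0,3.6],
    [0,0,3.6],
    [0,0,3.6],
    [0,0,3.6],
    [0,0,3.6],
    [0,0,2],
    [0,0,1.6],
    [0,0,0],
  ],
  turn=[
    [0,0,0.0843],
    [0,0,0.0843],
    [0,0,0.0843],
    [0,0,0],
    [0,0,0],
    [0,0,0],
    [0,0,0],
    [0,0,0],
    [0,0,0],
    [0,0,0],
    [0,0,0],
    [0,0,0],
  ],
)

```text
time_s: 4.47
position: [0.5443, 0.0103, 0.0036]
tool_rot: [[0.251, 0.968, -0.005], [0.968, -0.251, 0.001], [-0.0, -0.005, -1.0]]
ft_force: [-0.4, 0.0, -0.0]
grip_width: 0.085
gripper_force: 0.0
```

Request:
move_arm(
  jaw=[1,1,1,1,1,1,1,1],
  dp=[
    [0,0,0.1],
    [0,0,0],
    [0,0,0],
    [0,0,0],
    [0,0,0],
    [0,0,0],
    [0,0,0],
    [0,0,0],
  ],
  turn=[
    [0,0,0],
    [0,0,0],
    [0,0,0],
    [0,0,0],
    [0,0,0],
    [0,0,0],
    [0,0,0],
    [0,0,0],
  ],
  force=90,
)

```text
time_s: 5.13
position: [0.5467, 0.0101, 0.0052]
tool_rot: [[0.253, 0.967, 0.0], [0.967, -0.253, -0.0], [-0.0, 0.0, -1.0]]
ft_force: [0.3, 0.6, 0.6]
grip_width: 0.01
gripper_force: 0.0
```

```bash
python3 - <<'E'
from h import *
im,P=cloud('wrist',save='pics/w2.png')
s=observe();print(s['grip_width'],s['gripper_force'])
E
```

```text
0.010038651206638256 0.0
```

View pics/w2.png

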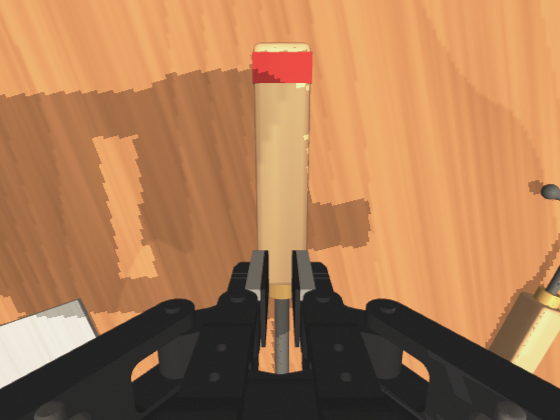

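The fingers look closed to 10 mm over the front end of the handle (rows 250–290), yet the handle is 24 mm wide. I'll check heights from the depth image.

```bash
python3 - <<'E'
from h import *
np.set_printoptions(precision=4,suppress=True)
im,P=cloud('wrist')
s=observe();R=s['tool_rot'];p=s['position'];print(p,s['q'])
for v,u in((255,260),(255,300),(275,262),(275,298),(270,280),(310,282),(340,282),(150,282),(70,282),(150,200),(48,282)):
    print(v,u,P[v,u],(P[v,u]-p)@np.array(R))
im2,Q=cloud('top')
k=(Q[...,0]>.5)&(Q[...,0]<.6)&(Q[...,1]>.03)&(Q[...,1]<.12)&(Q[...,2]>.02);print(k.sum(),np.median(Q[k],0))
E
```

```text
[0.5466 0.0101 0.005 ] [-11.3547  33.345   89.5338   0.0009  57.1216   3.3061]
255 260 [0.5438 0.024  0.0524] [ 0.0127 -0.0063 -0.0473]
255 300 [0.5594 0.0197 0.0521] [ 0.0126  0.0099 -0.0471]
275 262 [0.5453 0.0234 0.07  ] [ 0.0125 -0.0046 -0.0649]
275 298 [0.5578 0.0205 0.0708] [ 0.0129  0.0082 -0.0657]
270 280 [0.5471 0.0047 0.0289] [-0.0051  0.0018 -0.0239]
310 282 [ 0.5411 -0.0226  0.0188] [-0.033   0.0029 -0.0137]
340 282 [ 0.5364 -0.0406  0.0185] [-0.0516  0.003  -0.0134]
150 282 [0.5625 0.0601 0.0312] [ 0.0524  0.0027 -0.0261]
70 282 [nan nan nan] [nan nan nan]
150 200 [0.5208 0.0674 0.0004] [ 0.049  -0.0394  0.0046]
48 282 [0.5728 0.0997 0.0288] [ 0.0933  0.0026 -0.0237]
395 [0.5497 0.0583 0.3367]
```

The depth image puts the fingertips at about z 0.05, roughly 40 mm above the reported TCP. I'll confirm with the side camera.

```bash
python3 - <<'E'
from h import *
np.set_printoptions(precision=4,suppress=True)
im,P=cloud('wrist')
s=observe();R=np.array(s['tool_rot']);p=s['position']
T=(P-p)@R
for c in(256,262,298,304):
    print(c,[(r,*np.round(T[r,c]*1000).tolist()) for r in range(244,270,3)])
im,Q=cloud('side')
f,cx,cy,M=cam('side');V=np.linalg.inv(M)
for z in(.005,.05):
    q=V[:3,:3]@np.array([p[0],p[1],z])+V[:3,3];print(cx+f*q[0]/-q[2],cy+f*q[1]/q[2])
cv2.imwrite('pics/s2.png',cv2.resize(im[140:290,200:400,::-1],(800,600),interpolation=cv2.INTER_CUBIC))
E
```

```text
256 [(244, -3.0, -12.0, 6.0), (247, -5.0, -12.0, 6.0), (250, 12.0, -8.0, -40.0), (253, 13.0, -8.0, -46.0), (256, 13.0, -8.0, -48.0), (259, 12.0, -8.0, -50.0), (262, 12.0, -8.0, -53.0), (265, 13.0, -7.0, -57.0), (268, 12.0, -7.0, -59.0)]
262 [(244, 9.0, -7.0, -24.0), (247, 7.0, -7.0, -23.0), (250, 13.0, -6.0, -42.0), (253, 13.0, -6.0, -45.0), (256, 13.0, -5.0, -48.0), (259, 13.0, -5.0, -51.0), (262, 13.0, -5.0, -54.0), (265, 13.0, -5.0, -57.0), (268, 13.0, -5.0, -60.0)]
298 [(244, 8.0, 10.0, -24.0), (247, 7.0, 10.0, -25.0), (250, 13.0, 9.0, -42.0), (253, 12.0, 9.0, -45.0), (256, 13.0, 9.0, -48.0), (259, 13.0, 9.0, -51.0), (262, 12.0, 9.0, -53.0), (265, 12.0, 9.0, -56.0), (268, 12.0, 9.0, -58.0)]
304 [(244, 8.0, 13.0, -23.0), (247, 7.0, 13.0, -24.0), (250, 13.0, 12.0, -42.0), (253, 12.0, 12.0, -44.0), (256, 13.0, 11.0, -49.0), (259, 13.0, 11.0, -51.0), (262, 13.0, 11.0, -54.0), (265, 13.0, 11.0, -57.0), (268, 13.0, 11.0, -60.0)]
277.089820861512 227.95646145939168
276.66140305488335 217.53088195058982
```

View pics/s2.png

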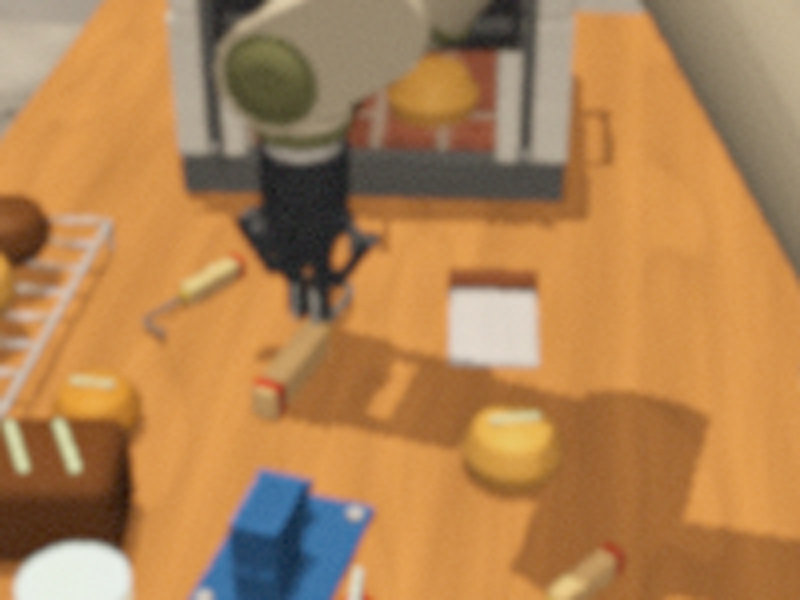

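The side view confirms it: the fingertips, at crop (310,318), hover above the handle. The true tips sit about 42 mm behind the reported TCP, so I'll open and go 42 mm lower.

Request:
move_arm(
  jaw=[8.5,8.5,8.5,8.5,8.5,8.5,8.5,8.5,8.5,8.5],
  dp=[
    [0.5,0.1,0],
    [0,0,0],
    [0,0,0],
    [0,0,0],
    [0,0,0],
    [0,0,0],
    [0,0,1.4],
    [0,0,1.4],
    [0,0,1.3],
    [0,0,0],
  ],
  turn=[
    [0,0,0],
    [0,0,0],
    [0,0,0],
    [0,0,0],
    [0,0,0],
    [0,0,0],
    [0,0,0],
    [0,0,0],
    [0,0,0],
    [0,0,0],
  ],
)

```text
time_s: 6.22
position: [0.5475, 0.0148, -0.038]
tool_rot: [[0.253, 0.967, -0.004], [0.967, -0.253, 0.001], [-0.0, -0.004, -1.0]]
ft_force: [-0.0, 0.3, -0.5]
grip_width: 0.085
gripper_force: 0.0
```

Request:
move_arm(
  jaw=[1,1,1,1,1,1,1,1,1],
  dp=[
    [0,0,0],
    [0,0,0],
    [0,0,0],
    [0,0,0],
    [0,0,0],
    [0,0,0],
    [0,0,0],
    [0,0,0],
    [0,0,0],
  ],
  turn=[
    [0,0,0],
    [0,0,0],
    [0,0,0],
    [0,0,0],
    [0,0,0],
    [0,0,0],
    [0,0,0],
    [0,0,0],
    [0,0,0],
  ],
  force=90,
)

```text
time_s: 6.97
position: [0.5492, 0.0146, -0.0352]
tool_rot: [[0.253, 0.967, 0.001], [0.967, -0.253, -0.0], [0.0, 0.001, -1.0]]
ft_force: [-0.9, -0.7, 6.2]
grip_width: 0.0226
gripper_force: 89.0
```

Request:
move_arm(
  jaw=[1,1,1,1,1,1,1,1,1,1,1],
  dp=[
    [0,0,-3],
    [0,0,-3.6],
    [0,0,-3.7],
    [0,0,-3.7],
    [0,0,-3.7],
    [0,0,-3.7],
    [0,0,-3.6],
    [0,-3.5,0],
    [0,-3.5,0],
    [0,-3.4,0],
    [0,0,0],
  ],
  turn=[
    [0,0,0],
    [0,0,0],
    [0,0,0],
    [0,0,-0.108],
    [0,0,-0.108],
    [0,0,-0.108],
    [0,0,0],
    [0,0,0],
    [0,0,0],
    [0,0,0],
    [0,0,0],
  ],
)

```text
time_s: 7.88
position: [0.4395, 0.0083, 0.2139]
tool_rot: [[-0.068, 0.998, -0.004], [0.998, 0.068, 0.0], [0.001, -0.004, -1.0]]
ft_force: [1.5, -0.4, -1.3]
grip_width: 0.0225
gripper_force: 89.1
```

```bash
python3 - <<'E'
from h import *
np.set_printoptions(precision=4,suppress=True)
im,P=cloud('wrist',save='pics/w3.png')
s=observe();R=np.array(s['tool_rot']);p=s['position'];print(p,R[:,0],s['gripper_force'],s['grip_width'])
for q in('nose','butt','pole'):
    for r in cams.mark_of('wrist',q)[:2]:
        u,v=r['location'][0]*560,r['location'][1]*420;print(q,round(r['p'],2),round(u),round(v),(P[int(v)-1:int(v)+2,int(u)-1:int(u)+2].reshape(-1,3)-p)@R)
# ring from both cams
rays=[]
for n in('top','side'):
    im,Q=cloud(n,save=f'pics/{n}3.png')
    for q in('ring','nose'):
        for r in cams.mark_of(n,q)[:2]:
            u,v=r['location'][0]*560,r['location'][1]*420
            f,cx,cy,M=cam(n);print(n,q,round(r['p'],2),round(u,1),round(v,1),ray(n,u,v,.265),Q[int(v),int(u)])
            if q=='ring' and r is not None: rays.append((M[:3,3],M[:3,:3]@np.array([(u-cx)/f,-(v-cy)/f,-1])))
    if n=='top':
        k=(Q[...,2]>.23)&(Q[...,2]<.31)&(abs(Q[...,0]-.526)<.06)&(abs(Q[...,1]+.22)<.045);print('ringpix',k.sum(),Q[k].min(0),Q[k].max(0),np.median(Q[k],0))
        m=(Q[...,2]>.355)&(Q[...,2]<.385)&(Q[...,0]>.3)&(Q[...,1]<-.25)
        rc=cv2.minAreaRect((Q[m][:,:2]*1000).astype(np.float32));print(rc)
    if n=='side':
        k=(Q[...,2]>.22)&(Q[...,2]<.32)&(abs(Q[...,0]-.526)<.25)&(abs(Q[...,1]+.27)<.04)
        a=Q[k];print('door',len(a),np.polyfit(a[:,0],a[:,1],1))
        b=im.astype(int);y=k&0
        k=(Q[...,2]>.2)&(Q[...,2]<.33)&(abs(Q[...,0]-.526)<.06)&(abs(Q[...,1]+.23)<.05)&(b[...,0]-b[...,2]>50);print('ring side',k.sum(),Q[k].min(0),Q[k].max(0),np.median(Q[k],0))
E
```

```text
[0.4425 0.0079 0.2143] [-0.0675  0.9977  0.0001] 89.05275821685791 0.022413602706934894
nose 0.74 513 201 [[-0.028   0.2559  0.203 ]
 [-0.028   0.257   0.203 ]
 [-0.0306  0.2651  0.2133]
 [-0.0288  0.2553  0.2018]
 [-0.0289  0.2567  0.2022]
 [-0.0289  0.2578  0.2022]
 [-0.0303  0.2564  0.2032]
 [-0.03    0.2567  0.2019]
 [-0.0301  0.2581  0.2024]]
butt 0.97 282 40 [[ 0.09   -0.0005 -0.0637]
 [ 0.0901 -0.0002 -0.0633]
 [ 0.0903  0.0001 -0.0621]
 [ 0.0899 -0.0005 -0.0625]
 [ 0.0898 -0.0002 -0.0632]
 [ 0.0899  0.0001 -0.0625]
 [ 0.0895 -0.0005 -0.0633]
 [ 0.0898 -0.0002 -0.0619]
 [ 0.0894  0.0001 -0.064 ]]
butt 0.86 441 290 [[-0.1345  0.187   0.1979]
 [-0.1333  0.187   0.1956]
 [-0.1328  0.1877  0.1947]
 [-0.135   0.1864  0.1964]
 [-0.134   0.1866  0.1945]
 [-0.133   0.1869  0.1927]
 [-0.1358  0.1861  0.1955]
 [-0.136   0.1874  0.1957]
 [-0.1357  0.1884  0.1953]]
pole 0.83 457 265 [[-0.1071  0.2068  0.2077]
 [-0.1066  0.2073  0.2066]
 [-0.1066  0.2084  0.2065]
 [-0.1079  0.2063  0.2065]
 [-0.1074  0.2069  0.2055]
 [-0.1066  0.2072  0.2038]
 [-0.1086  0.2058  0.2053]
 [-0.1079  0.2062  0
[... 356 characters left out ...]
9 -0.2225  0.2338]
top nose 0.68 324.1 242.9 [ 0.3657 -0.0411  0.265 ] [ 0.3408 -0.0126  0.5681]
top nose 0.66 221.9 256.5 [0.3239 0.308  0.265 ] [0.343  0.3427 0.0015]
ringpix 180 [ 0.4777 -0.265   0.2306] [ 0.5858 -0.1897  0.3096] [ 0.5338 -0.2587  0.2709]
((550.141845703125, -439.9367980957031), (401.839599609375, 353.2814025878906), 4.018625736236572)
side ring 0.73 289.2 138.4 [ 0.5292 -0.1871  0.265 ] [0.4969 0.015  0.3516]
side nose 0.7 237.2 219.5 [0.5793 0.3425 0.265 ] [ 0.7012 -0.0164  0.012 ]
side nose 0.66 329.7 304.3 [0.3306 0.5944 0.265 ] [0.3387 0.3505 0.009 ]
door 1849 [ 0.0766 -0.3104]
ring side 57 [ 0.5217 -0.2711  0.244 ] [ 0.5508 -0.194   0.2922] [ 0.5304 -0.2578  0.2722]
```

View pics/w3.png

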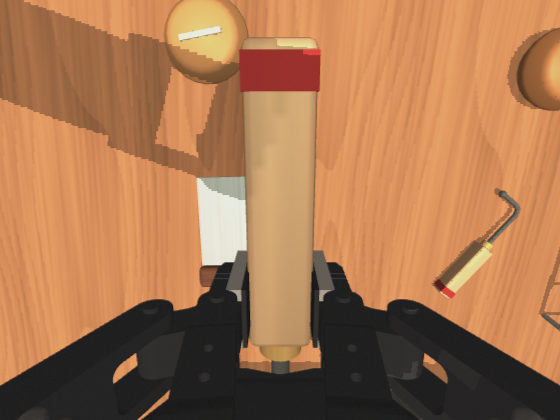

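The pole is gripped squarely with its butt at (281,40), which agrees with a grasp at pole x=35. Next I'll refine the ring with enlarged crops.

```bash
python3 - <<'E'
from h import *
np.set_printoptions(precision=4,suppress=True)
t=cv2.imread('pics/top3.png')[165:225,340:400];s=cv2.imread('pics/side0.png')[105:165,260:320]
o=np.hstack([cv2.resize(a,(400,400),interpolation=cv2.INTER_NEAREST) for a in(t,s)])
cv2.imwrite('pics/c4.png',o)
E
```

```text
(no output)
```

View pics/c4.png

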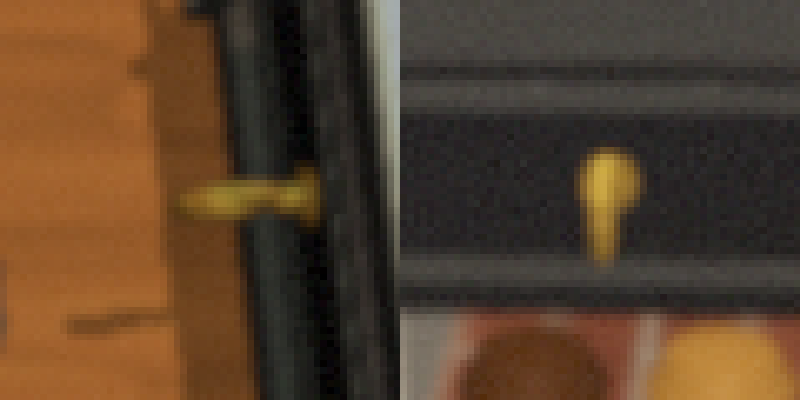

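The left crop (top camera) shows the ring edge-on, with its outer end at top-pixel (366.7,195) and its flange at about (387,194). The right crop (side camera) shows the ring line from (290.8,127) to (290.3,144.7).

```bash
python3 - <<'E'
from h import *
np.set_printoptions(precision=4,suppress=True)
from scipy.optimize import least_squares
def proj(n,p):
    f,cx,cy,M=cam(n);V=np.linalg.inv(M);q=V[:3,:3]@p+V[:3,3];return np.array([cx-f*q[0]/q[2],cy+f*q[1]/q[2]])
ox=np.array([.0715,-.9974,0])
print(ray('top',375.8,195.2,.265),ray('top',366.7,195.2,.265)+.03*ox,ray('side',290.4,136,.265))
a=np.linspace(0,2*np.pi,60)
for x in(.525,.530):
  for y in(-.215,-.22,-.225,-.23):
    c=np.array([x,y,.265]);E=c+.03*(np.cos(a)[:,None]*ox+np.sin(a)[:,None]*np.array([0,0,1]))
    T=np.array([proj('top',e) for e in E]);S=np.array([proj('side',e) for e in E])
    print(x,y,'top col',T[:,0].min(),T[:,0].max(),'row',T[:,1].min(),T[:,1].max(),'side row',S[:,1].min(),S[:,1].max(),'col',S[:,0].min(),S[:,0].max())
E
```

```text
[ 0.5297 -0.2262  0.265 ] [ 0.5323 -0.2243  0.265 ] [ 0.5282 -0.2098  0.265 ]
0.525 -0.215 top col 363.9917856248188 381.3934646300893 row 194.78906149430975 198.29577910283405 side row 127.1579039185421 143.75011150237805 col 290.8079302193932 292.08951869230015
0.525 -0.22 top col 365.4209346649278 382.83027793729116 row 194.77178823950413 198.27893700433208 side row 126.6606594807651 143.2083712636047 col 291.0151117048845 292.28526701603454
0.525 -0.225 top col 366.84999372555603 384.26700026247823 row 194.75451609265613 198.26209595235375 side row 126.16627746114831 142.66973019638735 col 291.2210819304639 292.4800736273023
0.525 -0.23 top col 368.2789628152009 385.703631614292 row 194.73724505365917 198.24525594680148 side row 125.67473321409966 142.13416178210582 col 291.4258514873845 292.67379759351326
0.53 -0.215 top col 363.93134739944884 381.32376918922745 row 193.35739339741417 196.9070940965572 side row 127.10683923470164 143.6905214680467 col 289.4382799883702 290.77099704832364
0.53 -0.22 top col 365.3597707952535 382.75984905184606 row 193.34017499449848 196.89030358424768 side row 126.61000807511839 143.14924002522264 col 289.64936222728704 290.97036082573794
0.53 -0.225 top col 366.7881043030457 384.19583802545077 row 193.3229576954493 196.8735141147322 side row 126.11603542932498 142.61105348810767 col 289.85921106944994 291.1686034896187
0.53 -0.23 top col 368.21634793131005 385.6317361186698 row 193.30574150016045 196.85672568791358 side row 125.62489669843451 142.07593538857873 col 290.06783729385165 291.36573447025035
```

Request:
move_arm(
  jaw=[1,1,1,1,1,1],
  dp=[
    [-3.3,-0.2,0],
    [-3.3,-0.2,-0.1],
    [-3.2,-0.2,0],
    [-2.2,-0.1,0],
    [-1,0,0],
    [0,0,0],
  ],
  turn=[
    [0,0,0],
    [0,0,0],
    [0,0,0],
    [0,0,0],
    [0,0,0],
    [0,0,0],
  ],
)

```text
time_s: 8.88
position: [0.4472, -0.1242, 0.2147]
tool_rot: [[-0.066, 0.998, -0.0], [0.998, 0.066, -0.0], [0.0, -0.0, -1.0]]
ft_force: [0.5, -0.5, -1.9]
grip_width: 0.0226
gripper_force: 89.1
```

```bash
python3 - <<'E'
from h import *
print(observe()['position'])
t,P=cloud('top');s,Q=cloud('side')
t=t[150:240,310:400,::-1];s=s[105:165,260:320,::-1]
o=np.hstack([cv2.resize(a,(400,400),interpolation=cv2.INTER_CUBIC) for a in(t,s)])
cv2.imwrite('pics/c5.png',o)
E
```

```text
[ 0.44717565 -0.12423018  0.21471558]
```

View pics/c5.png

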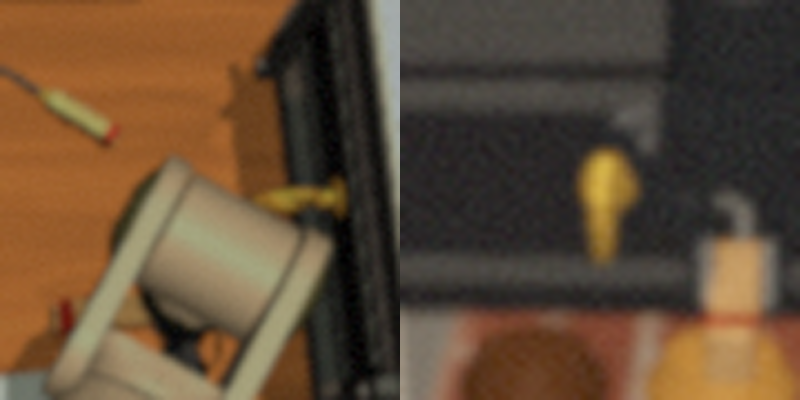

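Side crop: the hook's rod end is at (742,200), level with the ring centre at (603,195) and about 52 mm to its right, as planned. I'll check the wrist's clearance to the oven before the door pull.

```bash
python3 - <<'E'
from h import *
np.set_printoptions(precision=3,suppress=True)
ox=np.array([.0715,-.9974]);oy=np.array([.9974,.0715]);ring=np.array([.5295,-.223])
t,P=cloud('top')
sub=P[150:300,300:420].reshape(-1,3);a=(sub[:,:2]-ring)@ox;b=(sub[:,:2]-ring)@oy;z=sub[:,2]
k=(z>.39)&(b<.03)&(a<.1)
i=np.argsort(-a[k])[:400:40]
print(np.c_[a,b,z][k][i])
for zz in np.arange(.4,.7,.04):
    m=k&(abs(z-zz)<.02); print(round(zz,2),m.sum(),a[m].max() if m.any() else None)
E
```

```text
[[-0.037 -0.074  0.53 ]
 [-0.054 -0.092  0.557]
 [-0.06  -0.11   0.549]
 [-0.066 -0.074  0.543]
 [-0.07  -0.064  0.541]
 [-0.075 -0.128  0.558]
 [-0.079 -0.061  0.545]
 [-0.083 -0.112  0.532]
 [-0.087 -0.142  0.565]
 [-0.09  -0.127  0.559]]
0.4 31 -0.1003000146669077
0.44 29 -0.10853079907190903
0.48 40 -0.09278363229200418
0.52 416 -0.037095965963459474
0.56 1906 -0.04319316859920918
0.6 821 -0.15962795791468598
0.64 840 -0.19817056169635253
0.68 426 -0.22745491454223932
```

Request:
move_arm(
  jaw=[1,1,1,1,1,1,1],
  dp=[
    [0.2,1,0],
    [0,1.1,0],
    [0,1.1,0],
    [0,1,0],
    [0,1,0],
    [0,0,0],
    [0,0,0],
  ],
  turn=[
    [0,0,0],
    [0,0,0],
    [0,0,0],
    [0,0,0],
    [0,0,0],
    [0,0,0],
    [0,0,0],
  ],
)

```text
time_s: 9.62
position: [0.499, -0.1166, 0.2147]
tool_rot: [[-0.069, 0.998, -0.001], [0.998, 0.069, 0.0], [0.0, -0.001, -1.0]]
ft_force: [-0.8, 0.1, -1.7]
grip_width: 0.0228
gripper_force: 89.2
```

```bash
python3 - <<'E'
from h import *
s=observe();print(s['position'],s['ft_force'])
t,P=cloud('top');s,Q=cloud('side')
t=t[150:240,310:400,::-1];s=s[105:165,260:320,::-1]
o=np.hstack([cv2.resize(a,(400,400),interpolation=cv2.INTER_CUBIC) for a in(t,s)])
cv2.imwrite('pics/c6.png',o)
E
```

```text
[ 0.49897017 -0.11656802  0.21471942] [-0.80316625  0.08399198 -1.72904   ]
```

View pics/c6.png

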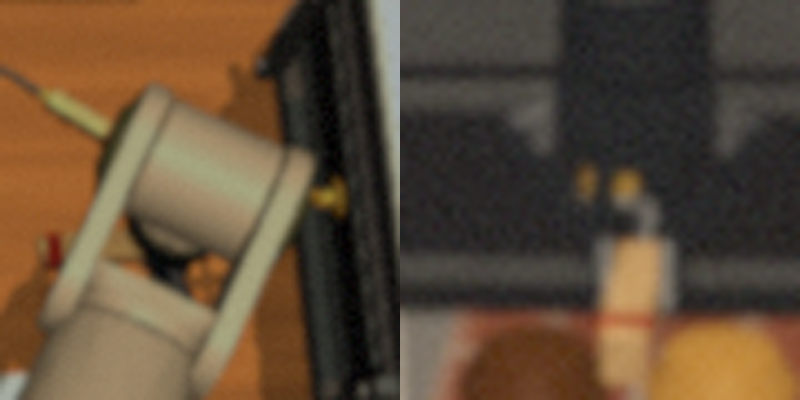

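Request:
move_arm(
  jaw=[1,1,1,1,1,1],
  dp=[
    [0,0,0.8],
    [0,0,0.8],
    [0,0,0.8],
    [0,0,0.8],
    [0,0,0.8],
    [0,0,0],
  ],
  turn=[
    [0,0,0],
    [0,0,0],
    [0,0,0],
    [0,0,0],
    [0,0,0],
    [0,0,0],
  ],
)

```text
time_s: 10.22
position: [0.498, -0.1169, 0.1732]
tool_rot: [[-0.068, 0.998, -0.003], [0.998, 0.068, 0.001], [0.001, -0.002, -1.0]]
ft_force: [-0.3, -0.1, -2.5]
grip_width: 0.0228
gripper_force: 89.1
```

```bash
python3 - <<'E'
from h import *
np.set_printoptions(precision=3,suppress=True)
s,Q=cloud('side')
def brass(s):
    h=cv2.cvtColor(s[110:190,270:310],cv2.COLOR_RGB2HSV);k=(h[...,0]>15)&(h[...,0]<32)&(h[...,1]>120)&(h[...,2]>80);r,c=np.nonzero(k);return sorted(zip(r+110,c+270))
a=cv2.imread('pics/side0.png')[:,:,::-1].copy()
print('before',brass(a)[:60]);print('now',brass(s)[:80])
# door bottom profile: grey level down column 262 and 320
for c in(258,275,312,322):print(c,a[120:172:2,c].mean(-1).astype(int),s[120:172:2,c].mean(-1).astype(int))
st=observe();print(st['ft_force'],st['joint_efforts'])
E
```

```text
before [(np.int64(127), np.int64(289)), (np.int64(127), np.int64(290)), (np.int64(127), np.int64(291)), (np.int64(127), np.int64(292)), (np.int64(128), np.int64(288)), (np.int64(128), np.int64(289)), (np.int64(128), np.int64(290)), (np.int64(128), np.int64(291)), (np.int64(128), np.int64(292)), (np.int64(128), np.int64(293)), (np.int64(128), np.int64(294)), (np.int64(129), np.int64(287)), (np.int64(129), np.int64(288)), (np.int64(129), np.int64(289)), (np.int64(129), np.int64(290)), (np.int64(129), np.int64(291)), (np.int64(129), np.int64(292)), (np.int64(129), np.int64(293)), (np.int64(129), np.int64(294)), (np.int64(130), np.int64(287)), (np.int64(130), np.int64(288)), (np.int64(130), np.int64(289)), (np.int64(130), np.int64(290)), (np.int64(130), np.int64(291)), (np.int64(130), np.int64(292)), (np.int64(130), np.int64(293)), (np.int64(130), np.int64(294)), (np.int64(130), np.int64(295)), (np.int64(131), np.int64(287)), (np.int64(131), np.int64(288)), (np.int64(131), np.int64(289)), (np.int64(131), np.int64(290)), (np.int64(131), np.int64(291)), (np.int64(131), np.int64(292)), (np.
[... 3585 characters left out ...]
 166 166 169 168 168 169]
275 [67 43 35 35 36 38 41 34 35 36 41 44 66 63 43 37 73 70 58 56 58 60 63 57
 50 68] [51 65 71 57 42 41 42 45 40 39 40 36 39 42 62 71 52 42 45 58 62 60 60 57
 49 69]
312 [ 66  46  39  41  36  37  32  38  39  33  32  37  58  66  47  36  81 114
 121 124 129 128 127 124 107 100] [ 62  53  70  62  42  40  40  69  58  40  44  39  40  41  53  72  63  39
  70 123 131 131 132 127 112 105]
322 [ 70  49  30  40  37  43  35  37  35  36  41  39  59  64  49  34  58  86
  87  85  93  91  92  90 113 107] [ 70  54  73  65  44  43  40  37  39  38  42  40  38  40  50  74  60  43
  53  84  95  92  94  94 118 109]
[ 0.582 -0.161 -2.377] [ -0.035 -41.497 -22.336   0.003  -0.144   0.002]
```

Request:
move_arm(
  jaw=[1,1,1,1,1,1,1,1,1,1,1,1],
  dp=[
    [0,0,1],
    [0,0,1.2],
    [0,0,1.2],
    [0,0,1.2],
    [0,0,1.2],
    [0,0,1.2],
    [0,0,1.2],
    [0,0,1],
    [0,0,0.6],
    [0,0,0.4],
    [0,0,0.3],
    [0,0,0],
  ],
  turn=[
    [0,0,0],
    [0,0,0],
    [0,0,0],
    [0,0,0],
    [0,0,0],
    [0,0,0],
    [0,0,0],
    [0,0,0],
    [0,0,0],
    [0,0,0],
    [0,0,0],
    [0,0,0],
  ],
)

```text
time_s: 11.27
position: [0.4987, -0.1171, 0.0699]
tool_rot: [[-0.068, 0.998, -0.0], [0.998, 0.068, 0.0], [0.0, -0.0, -1.0]]
ft_force: [-1.3, -1.1, -1.0]
grip_width: 0.0224
gripper_force: 89.2
```

Request:
move_arm(
  jaw=[1,1,1,1],
  dp=[
    [0,0,0.3],
    [0,0,0.2],
    [0,0,0],
    [0,0,0],
  ],
  turn=[
    [0,0,0],
    [0,0,0],
    [0,0,0],
    [0,0,0],
  ],
)

```text
time_s: 11.6
position: [0.4989, -0.1172, 0.0655]
tool_rot: [[-0.068, 0.998, 0.001], [0.998, 0.068, -0.001], [-0.001, 0.001, -1.0]]
ft_force: [-0.7, 2.5, 4.2]
grip_width: 0.0225
gripper_force: 90.1
```

```bash
python3 - <<'E'
from h import *
s,Q=cloud('side');st=observe();print(st['position'],st['ft_force'],st['wrist_torque'])
a=cv2.imread('pics/side0.png')[:,:,::-1]
for c in(262,322):print(c,a[110:190:2,c].mean(-1).astype(int),s[110:190:2,c].mean(-1).astype(int))
f,cx,cy,M=cam('side');V=np.linalg.inv(M)
for z in(.16,.143,.14,.135,.13,.125,.33):  # plausible
    q=V[:3,:3]@np.array([.53,-.267,z])+V[:3,3];print(z,cy+f*q[1]/q[2])
E
```

```text
[ 0.49891943 -0.1171306   0.06548476] [-1.4242656   1.82305579  4.13869199] [-0.44144248 -0.05754232  0.00572754]
262 [ 72  69  58  50  73  66  46  41  36  35  36  40  41  36  32  37  46  67
  64  39  42  94 110 110 112 112 114 112 114 117 121 124 127 109  87  74
  74  73  76  98] [ 70  70  94 153 170 167 165 166 166 166 168 169 167 167 167 166 155 100
  40  69  73  52  36  37  37  34  38  37  36  33  39  60  68  37  39  64
  76  75  75  99]
322 [ 71  70  61  42  63  70  49  30  40  37  43  35  37  35  36  41  39  59
  64  49  34  58  86  87  85  93  91  92  90 113 107 102 101  89  91  81
  76  73  75  73] [121 120 119 117 107  85  80  99 144 161 162 160 162 161 162 161 160 128
  56  49  75  63  45  40  37  33  34  40  38  37  43  45  73  61  47  47
  76  73  74  76]
0.16 155.49898294651192
0.143 159.42236896992944
0.14 160.109858370557
0.135 161.2524540080342
0.13 162.3910429564633
0.125 163.52564625407345
0.33 113.49834073072212
```

Request:
move_arm(
  jaw=[1,1,1,1],
  dp=[
    [0,0,0.3],
    [0,0,0],
    [0,0,0],
    [0,0,0],
  ],
  turn=[
    [0,0,0],
    [0,0,0],
    [0,0,0],
    [0,0,0],
  ],
)

```text
time_s: 11.98
position: [0.4989, -0.1173, 0.0622]
tool_rot: [[-0.068, 0.998, 0.0], [0.998, 0.068, -0.0], [-0.0, 0.0, -1.0]]
ft_force: [0.3, 0.1, 3.4]
grip_width: 0.0224
gripper_force: 90.0
```

```bash
cat > door.py <<'E'
from h import *
def prof():
    s=np.mean([cloud('side')[0][:,255:275].mean(1).mean(-1) for _ in range(2)],0);return s
def edge(s): # dark door -> bottom trim: centroid of trim bump rows 168..180
    w=s[166:182]; return np.round(w,0).astype(int), 
print(edge(prof()));st=observe();print(st['position'],st['ft_force'],st['wrist_torque'])
E
python3 door.py
```

```text
(array([40, 39, 38, 40, 41, 48, 59, 67, 66, 58, 48, 41, 43, 53, 65, 72]),)
[ 0.49886418 -0.11726049  0.06215446] [ 0.42519443 -0.83605553  4.0586117 ] [-0.75995299 -0.15285699  0.01230943]
```

Request:
move_arm(
  jaw=[1,1,1,1],
  dp=[
    [0,0,0.3],
    [0,0,0.1],
    [0,0,0],
    [0,0,0],
  ],
  turn=[
    [0,0,0],
    [0,0,0],
    [0,0,0],
    [0,0,0],
  ],
)

```text
time_s: 12.42
position: [0.4985, -0.1171, 0.0579]
tool_rot: [[-0.068, 0.998, -0.001], [0.998, 0.068, 0.0], [0.0, -0.001, -1.0]]
ft_force: [-1.9, -0.5, 4.5]
grip_width: 0.0226
gripper_force: 90.2
```

```bash
python3 door.py
```

```text
(array([39, 39, 39, 39, 42, 49, 60, 67, 66, 58, 47, 42, 43, 52, 65, 73]),)
[ 0.4985081  -0.11708421  0.05798689] [-1.52519247 -1.9195244   4.45178857] [-0.81324923  0.02551117 -0.14675676]
```

Request:
move_arm(
  jaw=[1,1,1,1,1],
  dp=[
    [0,0,-0.6],
    [0,0,-0.6],
    [0,0,-0.5],
    [0,0,-0.3],
    [0,0,0],
  ],
  turn=[
    [0,0,0],
    [0,0,0],
    [0,0,0],
    [0,0,0],
    [0,0,0],
  ],
)

```text
time_s: 12.93
position: [0.4989, -0.117, 0.0787]
tool_rot: [[-0.068, 0.998, 0.001], [0.998, 0.068, -0.0], [-0.0, 0.001, -1.0]]
ft_force: [-0.4, 0.0, -1.9]
grip_width: 0.0224
gripper_force: 89.4
```

```bash
python3 door.py; python3 - <<'E'
from h import *
np.set_printoptions(precision=4,suppress=True)
im,P=cloud('wrist',save='pics/w7.png');s=observe();R=np.array(s['tool_rot']);T=(P-s['position'])@R
k=(abs(T[...,1])<.009)&(T[...,0]>.02)&(T[...,0]<.088)&(T[...,2]<-.045)&(T[...,2]>-.085)
a=T[k];A=np.c_[a[:,:2],np.ones(len(a))];print(len(a),np.linalg.lstsq(A,a[:,2],rcond=None)[0])
for r in(60,150,220):
    k=(T[r,:,2]<-.04)&(T[r,:,2]>-.085)&(abs(T[r,:,1])<.03);c=T[r][k];print(r,c[:,1].min(),c[:,1].max(),c[:,0].mean())
k=(abs(T[...,1])<.012)&(T[...,2]<-.03)&(T[...,2]>-.09)&(T[...,0]>.06);print('butt',np.percentile(T[k][:,0],[98,100]))
E
```

```text
(array([40, 38, 39, 39, 41, 49, 60, 67, 67, 58, 47, 42, 43, 52, 64, 72]),)
[ 0.4985917  -0.11692828  0.07800977] [-0.20256227 -0.29781083 -1.60974205] [-0.04878254 -0.02367914  0.03030388]
10906 [ 0.0627 -0.019  -0.0641]
60 -0.009856902353289034 0.014427820237275065 0.08388371384930553
150 -0.009695613355003449 0.013878825650663052 0.05559868423779741
220 -0.009478921220939558 0.014088215997890391 0.03144182123673116
butt [0.0889 0.09  ]
```

Request:
move_arm(
  jaw=[1,1,1,1,1,1,1],
  dp=[
    [0,-1,0],
    [0,-1,0],
    [0,-1,0],
    [0,-1,0],
    [0,-1.2,0],
    [0,-0.8,0],
    [0,0,0],
  ],
  turn=[
    [0,0,0],
    [0,0,0],
    [0,0,0],
    [0,0,0],
    [0,0,0],
    [0,0,0],
    [0,0,0],
  ],
)

```text
time_s: 13.67
position: [0.4375, -0.1209, 0.078]
tool_rot: [[-0.067, 0.998, -0.001], [0.998, 0.067, 0.001], [0.001, -0.001, -1.0]]
ft_force: [0.4, -0.4, -1.6]
grip_width: 0.0223
gripper_force: 89.4
```

Request:
move_arm(
  jaw=[1,1,1,1,1,1,1,1,1,1,1],
  dp=[
    [3.5,0,0],
    [3.5,0,0],
    [3.5,0.5,-1.9],
    [3.5,0.5,-1.9],
    [3.5,0.5,-1.9],
    [3.5,0.5,-1.9],
    [3.5,0.5,-1.9],
    [3.5,0.5,-1.9],
    [3,0.5,-1.9],
    [0.8,0.5,-1.9],
    [0,0,0],
  ],
  turn=[
    [0,0,0],
    [0,0,0],
    [0,0,0],
    [0,0,0],
    [0,0,0],
    [0,0,0],
    [0,0,0],
    [0,0,0],
    [0,0,0],
    [0,0,0],
    [0,0,0],
  ],
)

```text
time_s: 14.58
position: [0.4589, 0.2014, 0.2332]
tool_rot: [[-0.071, 0.997, 0.007], [0.997, 0.071, 0.002], [0.001, 0.007, -1.0]]
ft_force: [0.8, -1.1, -2.3]
grip_width: 0.0225
gripper_force: 89.6
```

```bash
cat > hol.py <<'E'
from h import *
np.set_printoptions(precision=4,suppress=True)
im,P=cloud('wrist',save='pics/w8.png');s=observe();print(s['position'],s['tool_rot'][:,0])
h=cv2.cvtColor(im,cv2.COLOR_RGB2HSV);b=(h[...,0]>98)&(h[...,0]<130)&(h[...,1]>90)
for n,lo,hi in(('plate',.002,.016),('tube top',.07,.086),('tongue/floor',.032,.046)):
    k=b&(P[...,2]>lo)&(P[...,2]<hi)
    if k.sum()>30:
        q=cv2.morphologyEx(k.astype(np.uint8),cv2.MORPH_OPEN,np.ones((3,3)))>0
        r,c=np.nonzero(q);print(n,q.sum(),cv2.minAreaRect((P[q][:,:2]*1000).astype(np.float32)),np.median(P[q],0),(c.min(),c.max(),r.min(),r.max()))
for q,z in(('holster',0),('tube_end',.055)):
    for r in cams.mark_of('wrist',q)[:2]:
        u,v=r['location'][0]*560,r['location'][1]*420;print(q,round(r['p'],2),round(u),round(v),ray('wrist',u,v,z))
E
python3 hol.py
```

```text
[0.4579 0.1999 0.2309] [-0.0701  0.9975  0.0003]
plate 5151 ((523.8519287109375, 273.3245849609375), (148.9371337890625, 98.36943054199219), 80.73861694335938) [0.5354 0.265  0.0071] (np.int64(311), np.int64(402), np.int64(28), np.int64(184))
tube top 2962 ((526.8193359375, 293.4648742675781), (61.436309814453125, 40.87875747680664), 80.58586120605469) [0.5264 0.2944 0.0772] (np.int64(328), np.int64(388), np.int64(48), np.int64(126))
tongue/floor 630 ((518.2021484375, 241.31007385253906), (44.7529182434082, 14.475268363952637), 80.3990478515625) [0.5178 0.2421 0.039 ] (np.int64(324), np.int64(348), np.int64(119), np.int64(163))
holster 0.9 342 92 [0.5219 0.2892 0.    ]
tube_end 0.29 280 50 [0.4504 0.3186 0.055 ]
```

View pics/w8.png

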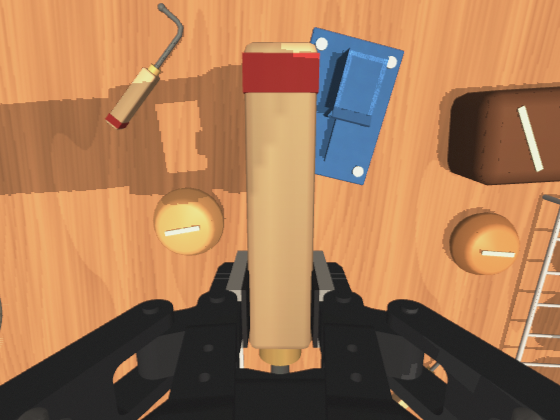

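The wrist view shows the blue holster plainly: plate (311–402, 28–184), tube top (328–388, 48–126) and tongue (324–348, 119–163). Three consistent fits give its origin as (0.527, 0.293) with axis angle 80.5°.

Request:
move_arm(
  jaw=[1,1,1,1,1,1,1,1,1],
  dp=[
    [0,0,0],
    [0,0,0],
    [-2.4,2.6,0],
    [-2.3,2.6,0],
    [0,0,3],
    [0,0,3.5],
    [0,0,3.5],
    [0,0,3.5],
    [0,0,0],
  ],
  turn=[
    [0,0,0.118],
    [0,0,0.118],
    [0,0,0],
    [0,0.06,0],
    [0,0,0],
    [0,0,0],
    [0,0,0],
    [0,0,0],
    [0,0,0],
  ],
)

```text
time_s: 15.48
position: [0.4974, 0.1505, 0.0886]
tool_rot: [[0.17, 0.986, -0.004], [0.984, -0.169, 0.058], [0.057, -0.014, -0.998]]
ft_force: [0.3, -0.6, -3.0]
grip_width: 0.0225
gripper_force: 89.1
```

```bash
cat > rel.py <<'E'
from h import *
np.set_printoptions(precision=4,suppress=True)
im,P=cloud('wrist');s=observe();R=np.array(s['tool_rot']);p=np.array(s['position']);print(p,R[:,0],s['ft_force'])
T=(P-p)@R
k=(abs(T[...,1]-.002)<.010)&(T[...,0]>.02)&(T[...,0]<.086)&(T[...,2]<-.045)&(T[...,2]>-.085)
a=P[k];c=np.linalg.lstsq(np.c_[a[:,:2],np.ones(len(a))],a[:,2],rcond=None)[0]
k2=(abs(T[...,1]-.002)<.02)&(T[...,0]>.0)&(T[...,0]<.1)&(T[...,2]<-.05)&(T[...,2]>-.085);a2=T[k2];
C=[];
for x in np.arange(.03,.086,.004):
    m=abs(a2[:,0]-x)<.002
    if m.sum()>10:C.append((x,(np.percentile(a2[m,1],1)+np.percentile(a2[m,1],99))/2))
f=np.polyfit(*np.array(C).T,1)
bx=np.percentile(a2[:,0],99.8)
px=-(R@np.array([1,f[0],0]));px/=np.linalg.norm(px)
B=R@np.array([bx,np.polyval(f,bx),0])+p; B[2]=c@[B[0],B[1],1]-.015
hy=np.radians(260.5);hx=np.array([np.cos(hy),np.sin(hy)]);hyy=np.array([-hx[1],hx[0]]);o=np.array([.527,.293])
print('slope along pole x',c[:2]@px[:2],'across',c[:2]@np.array([-px[1],px[0]]),'yaw err deg',np.degrees(np.arctan2(px[:2]@hyy,px[:2]@hx)))
print('butt in holster mm',(B[:2]-o)@hx*1000,(B[:2]-o)@hyy*1000,B[2]*1000)
h=cv2.cvtColor(im,cv2.COLOR_RGB2HSV);b=(h[...,0]>98)&(h[...,0]<130)&(h[...,1]>90)
for n,lo,hi in(('plate',.002,.016),('tube top',.07,.086),('tongue',.032,.046)):
    k=b&(P[...,2]>lo)&(P[...,2]<hi);q=cv2.morphologyEx(k.astype(np.uint8),cv2.MORPH_OPEN,np.ones((3,3)))>0
    if q.sum()>30:
        Q=P[q];u=(Q[:,:2]-o)@hx*1000;w=(Q[:,:2]-o)@hyy*1000
        print(n,q.sum(),cv2.minAreaRect((Q[:,:2]*1000).astype(np.float32)),np.percentile(u,[1,99]),np.percentile(w,[1,99]),np.median(Q[:,2]))
E
python3 rel.py
```

```text
[0.4994 0.1507 0.0923] [0.1688 0.9839 0.0581] [ 0.7828 -0.5157 -0.6511]
slope along pole x 0.003020828016918949 across -0.028601759029726635 yaw err deg -0.3901870632723112
butt in holster mm 55.76192514526713 -2.9689828630363335 136.93158445981558
plate 9214 ((519.416015625, 246.39535522460938), (94.56502532958984, 99.07067108154297), 80.27530670166016) [ 1.0877 93.6132] [-48.4251  48.9583] 0.0070608166432468145
tube top 1286 ((522.5216064453125, 266.4922180175781), (8.161955833435059, 42.760257720947266), 80.0461196899414) [23.2619 30.6433] [-20.1759  20.2169] 0.07939157071481369
tongue 715 ((522.3280029296875, 266.83990478515625), (14.667463302612305, 28.58123016357422), 79.53086853027344) [19.4657 33.6807] [-13.7688  13.3579] 0.03903931311720166
```

Request:
move_arm(
  jaw=[1,1,1,1,1,1],
  dp=[
    [-0.2,0.3,2],
    [-0.1,0,2],
    [-0.1,0,2],
    [-0.1,0,2],
    [0,0,0],
    [0,0,0],
  ],
  turn=[
    [0,0,0],
    [0,0,0],
    [0,0,0],
    [0,0,0],
    [0,0,0],
    [0,0,0],
  ],
)

```text
time_s: 16.03
position: [0.5055, 0.1507, 0.0164]
tool_rot: [[0.167, 0.986, 0.011], [0.984, -0.168, 0.059], [0.06, 0.001, -0.998]]
ft_force: [0.5, 0.2, -0.2]
grip_width: 0.0223
gripper_force: 89.3
```

```bash
python3 rel.py
```

```text
[0.506  0.1508 0.017 ] [0.1672 0.9841 0.0605] [-0.0933  0.757  -1.4202]
slope along pole x 0.0011633190452358007 across -0.0007817406735908835 yaw err deg -0.236725208367097
butt in holster mm 54.04518816912636 4.51090176458572 65.01262879140144
plate 18145 ((517.6611938476562, 235.5758819580078), (73.64671325683594, 99.10199737548828), 80.31805419921875) [22.3456 93.8699] [-48.2513  48.8053] 0.007068347336811859
tongue 1420 ((520.3124389648438, 253.22166442871094), (16.357999801635742, 14.035482406616211), 80.60650634765625) [32.4492 48.2741] [-6.8423  6.9645] 0.03906243825912291
```

Request:
move_arm(
  jaw=[1,1,1,1,1],
  dp=[
    [0,-0.45,0.5],
    [0,0,0.4],
    [0,0,0],
    [0,0,0],
    [0,0,0],
  ],
  turn=[
    [0,0,0],
    [0,0,0],
    [0,0,0],
    [0,0,0],
    [0,0,0],
  ],
)

```text
time_s: 16.5
position: [0.5007, 0.1524, 0.0064]
tool_rot: [[0.167, 0.986, 0.011], [0.984, -0.167, 0.059], [0.06, 0.001, -0.998]]
ft_force: [-0.8, 0.3, -2.2]
grip_width: 0.0225
gripper_force: 89.3
```

```bash
python3 rel.py
```

```text
[0.5006 0.1524 0.0064] [0.1668 0.9842 0.0601] [ 0.3136  0.1142 -1.9394]
slope along pole x 0.002155653681835134 across 0.002140849683887181 yaw err deg -0.18411465308773284
butt in holster mm 53.13439338226889 -0.6747007896887269 55.01523918378509
plate 19753 ((517.353759765625, 234.27349853515625), (71.07696533203125, 99.08379364013672), 80.45172882080078) [24.7256 93.9576] [-48.2474  48.7532] 0.007082197292480469
tongue 1498 ((520.0022583007812, 251.3924560546875), (15.44550609588623, 13.909971237182617), 80.52289581298828) [34.8478 49.6273] [-6.9046  6.8351] 0.039103711441937763
```

Request:
move_arm(
  jaw=[1,1,1,1,1,1,1],
  dp=[
    [0,0.1,-0.1],
    [0.9,0,0.05],
    [0.9,0,0.05],
    [0.9,0,0.05],
    [0.9,0,0.06],
    [0,0,0],
    [0,0,0],
  ],
  turn=[
    [0,0,0],
    [0,0,0],
    [0,0,0],
    [0,0,0],
    [0,0,0],
    [0,0,0],
    [0,0,0],
  ],
)

```text
time_s: 17.13
position: [0.5073, 0.1884, 0.0071]
tool_rot: [[0.165, 0.986, 0.01], [0.984, -0.166, 0.059], [0.06, -0.0, -0.998]]
ft_force: [0.3, 0.1, -2.0]
grip_width: 0.0231
gripper_force: 89.3
```

```bash
python3 rel.py
```

```text
[0.5073 0.188  0.0071] [0.166  0.9843 0.0598] [-0.3321  0.1733 -2.4591]
slope along pole x -0.0735839018114716 across 4.395302328357368e-06 yaw err deg -0.22956903875939624
butt in holster mm 7.070886499472333 -0.04620673699294958 60.26527748783363
plate 22270 ((520.4690551757812, 252.57113647460938), (107.5819091796875, 99.10140991210938), 80.54246520996094) [-11.4094  93.4474] [-48.4583  48.8408] 0.007052784617969737
tube top 9074 ((523.6919555664062, 272.99688720703125), (20.99971580505371, 42.61271286010742), 80.45279693603516) [10.486  30.5039] [-18.9489  18.7878] 0.07750484129378024
tongue 60 ((522.2772827148438, 265.5643005371094), (5.017115116119385, 37.05876922607422), 81.1139144897461) [25.3795 30.4164] [-18.5646  18.3741] 0.04279515630382509
```

Request:
move_arm(
  jaw=[1,1,1,1,1,1,1],
  dp=[
    [0.9,0,0.05],
    [0.9,0,0.05],
    [0.9,0,0.06],
    [0.8,0,0.05],
    [0.5,0,0.03],
    [0,0,0],
    [0,0,0],
  ],
  turn=[
    [0,0,0],
    [0,0,0],
    [0,0,0],
    [0,0,0],
    [0,0,0],
    [0,0,0],
    [0,0,0],
  ],
)

```text
time_s: 17.77
position: [0.514, 0.2275, 0.0071]
tool_rot: [[0.166, 0.986, 0.01], [0.984, -0.166, 0.059], [0.06, -0.0, -0.998]]
ft_force: [1.0, 0.2, -1.4]
grip_width: 0.0221
gripper_force: 89.3
```

Request:
move_arm(
  jaw=[1,1,1,1],
  dp=[
    [0.2,0,0.01],
    [0.15,0,0.01],
    [0,0,0],
    [0,0,0],
  ],
  turn=[
    [0,0,0],
    [0,0,0],
    [0,0,0],
    [0,0,0],
  ],
)

```text
time_s: 18.1
position: [0.5147, 0.2306, 0.0072]
tool_rot: [[0.167, 0.986, 0.01], [0.984, -0.167, 0.059], [0.06, -0.0, -0.998]]
ft_force: [1.9, 0.4, -1.7]
grip_width: 0.0224
gripper_force: 89.3
```

Request:
move_arm(
  jaw=[1,1,1,1,1],
  dp=[
    [0.15,0,0.01],
    [0.1,0,0.01],
    [0,0,0],
    [0,0,0],
    [0,0,0],
  ],
  turn=[
    [0,0,0],
    [0,0,0],
    [0,0,0],
    [0,0,0],
    [0,0,0],
  ],
)

```text
time_s: 18.52
position: [0.515, 0.232, 0.0071]
tool_rot: [[0.167, 0.986, 0.009], [0.984, -0.167, 0.057], [0.058, -0.0, -0.998]]
ft_force: [-1.0, -7.1, 0.1]
grip_width: 0.0223
gripper_force: 89.6
```

Request:
move_arm(
  jaw=[1,1,3.5,5,6,6,6,6],
  dp=[
    [0,0,0.15],
    [0,0,0],
    [0,0,0],
    [0,0,0],
    [0,0,0],
    [0,0,0],
    [0,0,0],
    [0,0,0],
  ],
  turn=[
    [0,0,0],
    [0,0,0],
    [0,0,0],
    [0,0,0],
    [0,0,0],
    [0,0,0],
    [0,0,0],
    [0,0,0],
  ],
)

```text
time_s: 19.18
position: [0.5152, 0.2334, 0.0057]
tool_rot: [[0.167, 0.986, 0.01], [0.984, -0.167, 0.059], [0.06, 0.0, -0.998]]
ft_force: [-0.4, -0.2, -0.9]
grip_width: 0.0597
gripper_force: 0.0
```

Request:
move_arm(
  jaw=[6,6,6,6,6,6,6],
  dp=[
    [0,0,-1],
    [0,0,-2],
    [0,0,-3],
    [0,0,-3],
    [0,0,-3],
    [0,0,-3],
    [0,0,0],
  ],
  turn=[
    [0,0,0],
    [0,0,0],
    [0,0,0],
    [0,0,0],
    [0,0,0],
    [0,0,0],
    [0,0,0],
  ],
)

```text
time_s: 19.77
position: [0.516, 0.2247, 0.1621]
tool_rot: [[0.166, 0.986, 0.021], [0.984, -0.167, 0.061], [0.064, 0.011, -0.998]]
ft_force: [0.4, 0.5, 0.9]
grip_width: 0.0601
gripper_force: 0.0
```

```bash
python3 - <<'E'
from h import *
np.set_printoptions(precision=4,suppress=True)
im,P=cloud('wrist',save='pics/w9.png');s=observe();print(s['position'],s['grip_width'],s['ft_force'])
hy=np.radians(260.5);hx=np.array([np.cos(hy),np.sin(hy)]);hyy=np.array([-hx[1],hx[0]]);o=np.array([.527,.293])
h=cv2.cvtColor(im,cv2.COLOR_RGB2HSV);w=(h[...,0]>8)&(h[...,0]<32)
u=(P[...,:2]-o)@hx*1000;v=(P[...,:2]-o)@hyy*1000
k=w&(abs(v)<20)&(u>25)&(u<110)&(P[...,2]>.055)&(P[...,2]<.085)
print('handle end',k.sum(),np.percentile(u[k],[0,1,99,100]),np.percentile(v[k],[1,99]))
for a,b in((32,50),(50,65),(65,84)):
    m=k&(u>a)&(u<b);print(a,m.sum(),np.median(P[m][:,2]),np.percentile(v[m],[2,98]).mean())
E
python3 door.py
```

```text
[0.5149 0.2246 0.1591] 0.05965329819927043 [-0.0392 -0.291  -0.6881]
handle end 2330 [ 31.4328  31.5704 107.304  109.9892] [-11.5042  11.5435]
32 687 0.06891495324121938 0.09729263962797141
50 569 0.06891993771375371 0.018802840484619665
65 676 0.06891359236597933 -0.004375639744189641
(array([61, 47, 41, 41, 41, 42, 43, 44, 43, 43, 43, 43, 45, 49, 52, 51]),)
[0.513309   0.22432407 0.15545812] [ 0.87537164 -0.36777242 -0.45589928] [-0.06675604 -0.01102654 -0.01176106]
```

Request:
move_arm(
  jaw=[6,6,6,6,6,6,6],
  dp=[
    [0,0,-3],
    [0,0,-3],
    [0,-3.5,0],
    [0,-3.5,0],
    [0,-3.5,0],
    [0,-3,0],
    [0,0,0],
  ],
  turn=[
    [0,0,0],
    [0,0,0],
    [0,0,0],
    [0,0,0],
    [0,0,0],
    [0,0,0],
    [0,0,0],
  ],
)

```text
time_s: 20.5
position: [0.3748, 0.2439, 0.2145]
tool_rot: [[0.165, 0.986, 0.006], [0.985, -0.165, 0.059], [0.059, -0.004, -0.998]]
ft_force: [1.3, 1.5, 0.8]
grip_width: 0.0601
gripper_force: 0.0
```

```bash
python3 - <<'E'
from h import *
np.set_printoptions(precision=4,suppress=True)
im,P=cloud('wrist',save='pics/w10.png')
hy=np.radians(260.5);hx=np.array([np.cos(hy),np.sin(hy)]);hyy=np.array([-hx[1],hx[0]]);o=np.array([.527,.293])
u=(P[...,:2]-o)@hx*1000;v=(P[...,:2]-o)@hyy*1000
k=(abs(v)<9)&(u>35)&(u<110)&(P[...,2]>.065)&(P[...,2]<.074)
print('handle end',k.sum(),np.percentile(u[k],[98,99,99.7,100]),np.median(P[k][:,2]))
k=(abs(P[...,2]-.0775)<.004)&(abs(v)<22)&(u<32);print('tube',k.sum(),u[k].min(),u[k].max())
s,Q=cloud('side');cv2.imwrite('pics/s10.png',s[:,:,::-1])
print(s[160:184,255:275].mean(1).mean(-1).astype(int))
E
python3 -c "
from h import *
s=observe();print(s['ft_force'],s['position'])"
```

```text
handle end 1025 [83.8041 84.8366 85.1357 91.1052] 0.06908694008761002
tube 3128 -30.89246152194908 30.129613287934866
[38 39 39 39 40 38 39 39 39 38 40 49 59 66 65 58 47 41 42 52 64 72 73 74]
[ 0.44795614 -1.0122388   0.5771416 ] [0.37912819 0.24352798 0.21479861]
```

```bash
python3 -c "
from rig import ticket
print(ticket.close_job())"
```

```text
the job is handed in; nothing more can be done
None
```

The job is handed in, and no pass or fail result came back: my last camera checks showed the oven door fully down, the pole level and home in the blue holster, and the gripper clear of everything.

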